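# Roll down the retaining strip of a filter frame

### The arm

A 6-joint arm with a two-finger parallel gripper is mounted at the origin on a cart in front of the work surface, level with it; the furniture and walls round the work are solid. World frame = base frame: x ahead of the robot, y to its left, z up, the work surface at z = 0. Lengths are in m, angles in rad, forces in N, time in s.
With the tool pointing down it reaches from about 0.35 to 0.975 m from the base axis. Payload 4.9 kg.
Tool frame: the origin (TCP) lies between the finger pads, 19 mm behind the fingertips; this is the grasp point; z points along the fingers, y is the line along which they close (so a half turn about z gives the same grasp; the last joint's range is limited). The gripper opens to 85 mm and grips with 20 to 120 N. Pads are 22 mm wide; open, the fingers measure 114 mm over their backs; the gripper's body (76 mm by 85 mm) begins 54 mm behind the grasp point. The pads swing forward as they close: fully open they stand 13 mm farther back than shut.
Start: joints at [-1.274, 0.053, 1.613, -0, 1.476, -0.119], TCP at [0.252, -0.572, 0.25] pointing down, gripper open.
Joint ranges: [-3.01, 3.01], [-1.01, 2.22], [0.06, 2.58], [-1.02, 4.17], [0.09, 2.62], [-3.14, 3.14]. Speed limits (rad/s): [2.57, 2.57, 3.14, 3.14, 3.14, 3.14].

### API

Orientations are given as a rotation vector (axis times angle).
In Python, from station import ctrl gives the robot as it stands. The module is installed in compiled form; this text tells all that it offers.
- The arm moves only by the tool jog_arm, never from a script. Its argument "steps" is a list of rows, each an object with "delta_rot": the turn, a rotation vector about the tool's x, y, z in degrees, a list of three; "linear": the shift along the tool's x, y, z in m, a list of three; "grip": the finger opening in m, from 0 to 0.0854. In form: [{"delta_rot": [rx, ry, rz], "linear": [x, y, z], "grip": grip}, ...]. A call has 1 to 10 rows; each row shifts and turns the commanded pose from where the row before left it, along the tool's axes as they then stand; what a row does not reach is not made up. A row lasts 1/10 s, in which the tool goes at most 50 mm and 8.59 degrees, less where a joint would pass 70% of its speed; a pose out of reach is approached as far as the arm can. A call with a gripper value outside its range is refused whole. The fingers move at their own pace and stop on an object; "newtons" is the grip in N (left out, the last holds). Time passes only in rows, so rows that do not move let the fingers close. It gives the time, the measured TCP pose, the force, the opening and the grip force at its end, in the units of the state.
- ctrl.get_obs(): the state, without advancing time (a new reading comes with each control period).
- ctrl.get_image(name): name is "side" or "top" or "wrist"; returns (picture, depth): 384x512x3 uint8, red, green, blue; 384x512 float32, m along the optical axis (not along the pixel's ray), 0 where there is no reading.
- ctrl.camera_info(name): a dict with "camera_matrix" (3x3 intrinsics, pixels), "R" (3x3) and "t" (3): a world point X has camera coordinates R X + t; the wrist camera has in their place "T_tool_cam" (4x4, takes a point from camera to tool coordinates, whose origin is the TCP and whose axes are the flange's). Camera axes: x right, y down, z forward; pixel columns grow to the right and rows downward; lengths in m; the calibration is good to about 2 mm. A picture is of the moment at which its call begins: read the wrist's pose just before it. camera_info takes no time and is no camera call.
- ctrl.finish_job(): hands the job in; it is judged then, once.
The state is a dict: "t": time; "q": joint angles; "dq": joint speeds; "effort": joint torques, N m; "tool_pos": TCP position; "tool_rot": TCP orientation; "contact_force": force on the tool from outside, world axes, zero at the start; "wrist_torque": the same for the moment, N m; "opening": finger opening in m; "grip_force": force on a finger pad.
Only numpy, scipy, OpenCV 4.12 (cv2) and the standard library are available. Lean on these libraries where they do the work, as an engineer would, in place of code of your own. Each camera call takes 0.05 s, during which the arm holds its last target. There are 200 camera calls.

### The job

Take the hand roller from its rest and roll it along the row of raised black clip links on the filter frame, pressing firmly (about 15 N, never more than 30 N), until all six links are pushed fully home, level with the steel end blocks. Then hang the roller upright back in its rest, and leave the bottle, vial and beaker nearby alone; press the links with the roller only.

Things in the scene. Friction and masses are not known exactly. Their poses are not given: they have to be found in the camera images.
- frame: Filter frame fixed to the bench: dark steel base plate 118 (x) x 226 (y) x 8 mm, origin at the centre of its underside, z up. On it, on levelling feet, an aluminium bed 100 x 204 mm carries the strip, which runs along frame y at frame x = -25 mm: a steel end block at each end (18 mm long, 30 mm wide) and between them six black plastic links in a row. Roller on frame must stay below 30 N.
- strip_a (a point): Nominal middle of the end block's top at the strip's -y end (frame x -25, y -89, z 36 mm). Both end blocks and links that are fully home are level with each other; a raised link stands up to 6 mm above. The ridge under the links is 34 mm wide, its top 2 mm below the end blocks; the white filter plate beside the strip (+x) is 8 mm below.
- strip_b (a point): The same for the +y end (frame y +89 mm). Both are nominal points tied to the base: the bed was levelled by hand, and the true strip lies 0 to 14 mm higher at its middle and slopes along y by up to 0.06 rad either way. This does not show in any measured pose: feel it. The frame is rigid: force rises steeply once a link is home.
- link_1 (a joint): How far the link at frame y = -65 mm has been pressed down, m: 0 fully raised, 0.006 fully home. Each link moves straight down, stiffly: it yields at about 9 N and stays where it is left. Starts 0 to 0.0015.
- link_2 (a joint): The same for the link at y = -39 mm.
- link_3 (a joint): The same for the link at y = -13 mm.
- link_4 (a joint): The same for the link at y = 13 mm.
- link_5 (a joint): The same for the link at y = 39 mm.
- link_6 (a joint): The same for the link at y = 65 mm.
- roller: Hand roller, about 0.3 kg, loose, hanging upright in the rest. Origin on its centre line level with the wheel's lowest point, z up along the handle. Dark rubber wheel, radius 18 mm, 20 mm wide, axle along roller x at z = 18 mm (it rolls along roller y). Steel fork 31 mm wide in x, 37 over the pin ends, 22 in y. Square steel flange 54 (x) x 56 (y) mm from z = 42 to 47 mm; grip above.
- roller_grip (a point): Middle of the roller's wooden grip, 30 x 30 mm square, z = 47 to 95 mm above the roller's origin (this point at 71). Hold it with the fingertips on or just above the flange so that they can bear on it (TCP about 68 mm above the origin); gripping along the roller's y resists the rolling drag best.
- roller_wheel (a joint): Turning angle of the wheel in its fork, rad, 0 at the start; 1 rad is 18 mm of rolling. Turns freely both ways.
- rest: Grey roller rest fixed to the bench: base 90 x 94 x 5 mm, origin at the centre of its underside, z up. On it an open pocket, 42 (x) x 46 (y) mm inside, 62 x 66 outside. The roller hangs in it with fork and wheel in the pocket and the flange on the rim, roller x along rest x (either way round), the roller's origin 6 mm above the rest's.
- rest_rim (a point): Middle of the pocket's mouth, level with its rim, 48 mm above the rest's origin.
- amber_bottle: Amber glass bottle with black cap, 47 mm wide, 103 mm tall, standing; origin at the centre of its underside. Bystander.
- vial: Small vial with black cap, 24 mm wide, 50 mm tall, standing; origin at the centre of its underside. Bystander.
- glass_beaker: Small beaker, 47 mm wide, 56 mm tall, standing; origin at the centre of its underside. Bystander.
There are look-alikes about, which are no part of the job. Leave any orange look-alike of the rest alone.

How it is judged:
On the way, in this order (a step that is already met when the one before it is completed fails the run):
1. the roller is lifted out of its rest (z of roller in the frame of rest above 0.05 m), for 0.1 s.
2. the roller, pressed on the strip, has rolled along it: wheel turned by more than 5 rad (90 mm) either way (contact force between roller and frame above 3 N and (value of joint roller_wheel above 5 rad or value of joint roller_wheel below -5 rad)).
At the end, for the whole second after the job is handed in: All six links within 1.5 mm of fully home (joint above 4.5 of 6 mm); the roller hangs still in its rest, within 12 mm of the pocket's middle, no more than 4 mm above its seat, tilted less than 0.12 rad (value of joint each of link_1, link_2, link_3, link_4, link_5, link_6 above 0.0045 m and horizontal distance between roller and rest below 0.012 m and z of roller in the frame of rest below 0.01 m and angle between roller's own z axis and vertical below 0.12 rad and linear speed of roller below 0.02 m/s); the robot touches nothing.
It fails at once if roller and frame press on each other with more than 30 N (contact force between roller and frame above 30 N).
It fails at once if the fingers or the arm press on the frame or its links (contact force between any of the fingers, the arm and frame above 2 N).
It fails at once if a bystander is moved more than 25 mm (distance of any of amber_bottle, vial, glass_beaker from where it was at the start of the episode above 0.025 m).
It also fails if it takes over 72 s, if anything falls off the work surface, if the arm or the gripper's body presses on something with over 40 N, if the wrist force passes 120 N, or if a joint passes its speed limit or range.

## Working session

There is one attempt and no reset: what is moved stays moved. The work goes in short steps, Python scripts to look and compute and a tool call to move; the robot and the scene stay as the last step left them, time stands still between calls to the robot, and variables do not carry over. Pictures are saved under pics/ and viewed, at most 10 in all, crops included, and the job is handed in when it is done.

Besides the shell and the picture viewer there is one more tool, called after "Emit:" as name(argument=value, ...), one argument or row to a line, values as JSON. jog_arm: Moves the arm, as the interface text tells. Its arguments: {"type":"object","properties":{"steps":{"type":"array"},"newtons":{"type":"number"}},"required":["steps"]}

```bash
mkdir -p pics; cat > h.py <<'E'
import numpy as np, cv2
from station import ctrl
from scipy.spatial.transform import Rotation as Rn
def grab(n,f=None):
    o=ctrl.get_obs(); im,d=ctrl.get_image(n); c=ctrl.camera_info(n); K=np.array(c["camera_matrix"])
    if "R" in c: R=np.array(c["R"]).T; p=-R@np.array(c["t"])
    else:
        T=np.eye(4);T[:3,:3]=Rn.from_rotvec(o["tool_rot"]).as_matrix();T[:3,3]=o["tool_pos"]
        T=T@np.array(c["T_tool_cam"]);R=T[:3,:3];p=T[:3,3]
    if f: cv2.imwrite("pics/"+f,im[:,:,::-1])
    v,u=np.mgrid[:384,:512]
    ray=np.stack([(u-K[0,2])/K[0,0],(v-K[1,2])/K[1,1],np.ones_like(u)],-1)@R.T
    P=p+ray*d[...,None]; P[d==0]=np.nan
    return im,d,P,ray,p
def onz(ray,p,u,v,z):
    r=ray[int(v),int(u)]; return p+r*(z-p[2])/r[2]
E
python3 - <<'E'
from h import *
o=ctrl.get_obs();print({k:np.round(v,3) for k,v in o.items()})
a=grab("top");b=grab("side")
cv2.imwrite("pics/ts.png",np.hstack([a[0],b[0]])[:,:,::-1]) if 0 else None
cv2.imwrite("pics/top.png",cv2.resize(a[0],(768,576))[:,:,::-1]);cv2.imwrite("pics/side.png",cv2.resize(b[0],(768,576))[:,:,::-1])
np.savez("a.npz",im=a[0],P=a[2],ray=a[3],p=a[4]);np.savez("b.npz",im=b[0],P=b[2],ray=b[3],p=b[4])
print(a[4],b[4])
E
```

```text
{'t': np.float64(0.0), 'q': array([-1.274,  0.053,  1.614,  0.   ,  1.476, -0.119]), 'dq': array([-0.001, -0.001, -0.   ,  0.001,  0.002, -0.001]), 'effort': array([-1.0000e-03, -3.9368e+01, -3.7018e+01, -0.0000e+00,  7.0000e-03,
        0.0000e+00]), 'tool_pos': array([ 0.252, -0.571,  0.249]), 'tool_rot': array([-3.072, -0.648,  0.   ]), 'contact_force': array([-0.681, -0.241,  0.032]), 'wrist_torque': array([-0.031,  0.03 , -0.016]), 'grip_force': np.float64(0.0), 'opening': np.float64(0.086)}
[0.35614473 0.05681924 1.2389977 ] [-0.44418747 -1.3779963   0.79793221]
```

View pics/top.png

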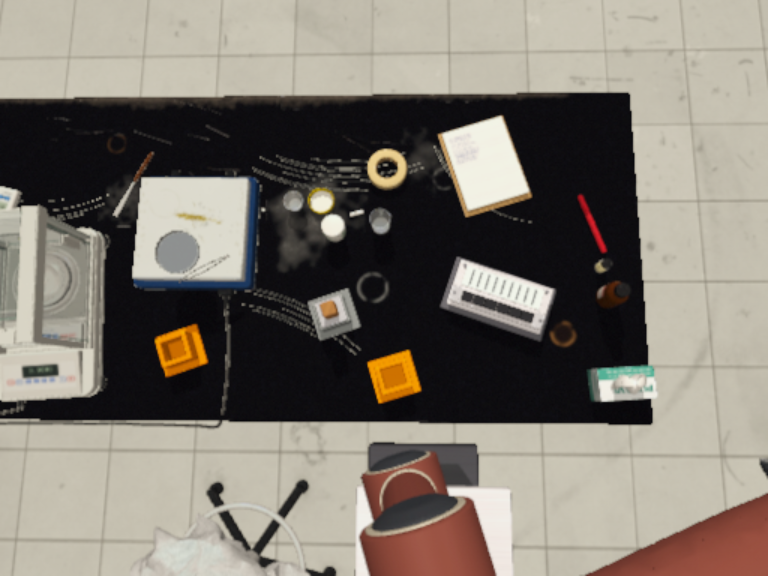

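View pics/side.png

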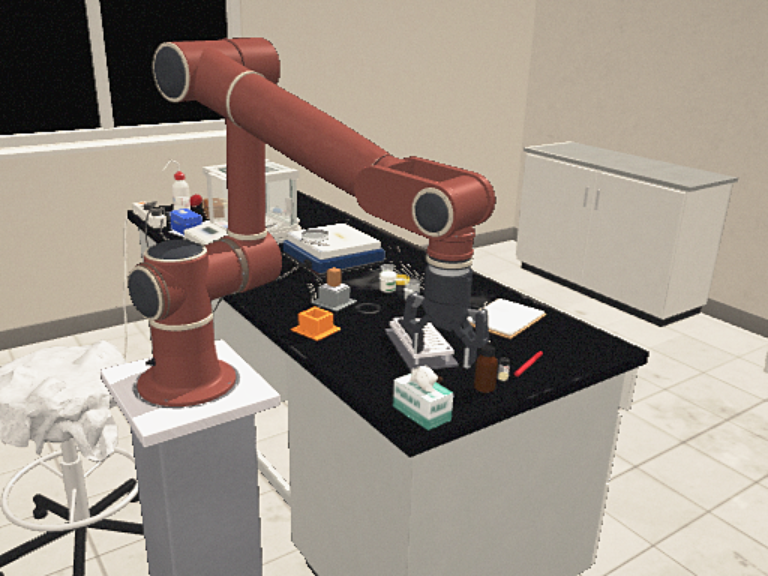

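The top view shows, at 768x576 scale: a grey rest with wooden grip at (333,314); orange look-alikes at (181,350) and (394,376), which are not ours; the frame at (498,300) with its black strip on the robot side; bottle (613,294), vial (603,266) and probably the beaker (380,220). The grey one fits the description, because it holds the wooden-gripped roller. Next I measure and confirm it in a crop.

```bash
python3 - <<'E'
from h import *
a=np.load("a.npz");im,P,ray,p=a["im"],a["P"],a["ray"],a["p"]
def rect(m,z,name):
    cs,_=cv2.findContours(m.astype(np.uint8),0,1);c=max(cs,key=cv2.contourArea)
    W=np.array([onz(ray,p,u,v,z)[:2] for u,v in c[:,0]],np.float32)*1000
    r=cv2.minAreaRect(W);print(name,np.round(r[0],1),np.round(r[1],1),round(r[2],2))
def roi(u0,u1,v0,v1):
    m=np.zeros((384,512),bool);m[v0:v1,u0:u1]=1;return m
Z=P[...,2]; F=roi(285,380,160,235)
print("z hist frame",np.histogram(Z[F],bins=np.arange(-.004,.06,.004)))
hsv=cv2.cvtColor(im,cv2.COLOR_RGB2HSV)
rect(F&(Z>.004)&(Z<.1),.008,"base(z>4)")
rect(F&(Z>.016)&(Z<.1),.03,"bed(z>16)")
rect(F&(hsv[...,2]>110),.03,"bright")
Rr=roi(200,245,188,230)
print("z hist rest",np.histogram(Z[Rr],bins=np.arange(-.004,.12,.006)))
rect(Rr&(Z>.003),.005,"rest base");rect(Rr&(hsv[...,2]>60),.005,"rest base col")
rect(Rr&(Z>.04),.053,"flange")
rect(Rr&(Z>.08),.101,"grip");rect(Rr&(hsv[...,1]>90)&(hsv[...,2]>90),.101,"grip col")
A=cv2.resize(im[185:235,195:250],(440,400),interpolation=2);B=cv2.resize(im[165:230,285:420],(800,385),interpolation=2)
cv2.imwrite("pics/c.png",np.vstack([np.pad(A[:,:],((0,0),(0,360),(0,0))),B])[:600+185:1][:, :, ::-1][::1] if 0 else cv2.resize(np.vstack([np.pad(A,((0,0),(0,360),(0,0))),B]),(600,590))[:,:,::-1])
E
```

```text
z hist frame (array([2336, 1749,  390,  214,   18,    0,    0,    9,  107,  394,  593,
        390,  199,  190,  131]), array([-0.004,  0.   ,  0.004,  0.008,  0.012,  0.016,  0.02 ,  0.024,
        0.028,  0.032,  0.036,  0.04 ,  0.044,  0.048,  0.052,  0.056]))
base(z>4) [ 541.7 -141.9] [225.1 122.5] 71.28
bed(z>16) [ 542.9 -142.2] [205.5 100.7] 71.37
bright [ 542.6 -140.3] [215.9 111.5] 71.26
z hist rest (array([876, 451,  39,   5,  10,   7,   5,  11,  98, 169,  22,   3,   3,
         3,   6,   2,  24,  70,   6,   0]), array([-0.004,  0.002,  0.008,  0.014,  0.02 ,  0.026,  0.032,  0.038,
        0.044,  0.05 ,  0.056,  0.062,  0.068,  0.074,  0.08 ,  0.086,
        0.092,  0.098,  0.104,  0.11 ,  0.116]))
rest base [508.  215.4] [ 97.  100.1] 21.25
rest base col [501.7 220.6] [100.4 114.8] 19.15
flange [506.2 213. ] [61.4 66.1] 18.77
grip [506.2 212.7] [31.9 30.6] 18.76
grip col [506.2 210.7] [33.1 28.6] 19.7
```

View pics/c.png

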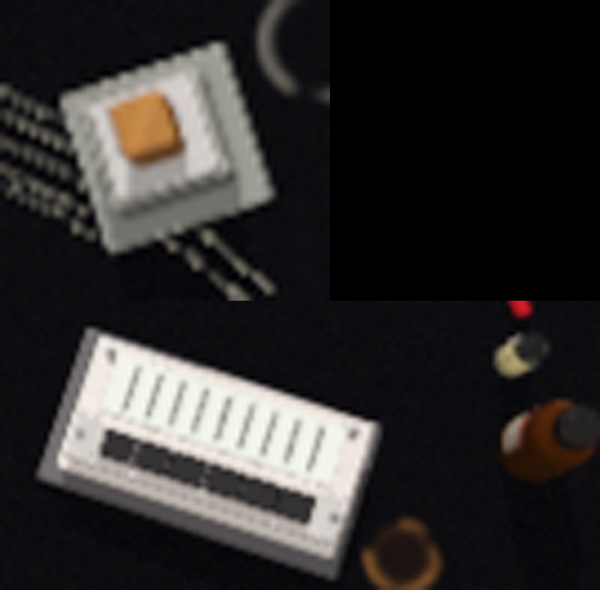

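Emit:
jog_arm(
  steps=[
    {"linear": [0.04, -0.029, -0.008], "delta_rot": [0, 0, 0], "grip": 0.085},
    {"linear": [0.04, -0.029, -0.008], "delta_rot": [0, 0, 0], "grip": 0.085},
    {"linear": [0.04, -0.029, -0.008], "delta_rot": [0, 0, 0], "grip": 0.085},
    {"linear": [0.04, -0.029, -0.008], "delta_rot": [0, 0, 0], "grip": 0.085},
    {"linear": [0.04, -0.029, -0.008], "delta_rot": [0, 0, 0], "grip": 0.085},
    {"linear": [0.04, -0.029, -0.008], "delta_rot": [0, 0, 0], "grip": 0.085},
    {"linear": [0.04, -0.029, -0.008], "delta_rot": [0, 0, 0], "grip": 0.085},
    {"linear": [0.04, -0.029, -0.008], "delta_rot": [0, 0, 0], "grip": 0.085},
    {"linear": [0.04, -0.029, -0.008], "delta_rot": [0, 0, 0], "grip": 0.085},
    {"linear": [0.04, -0.029, -0.008], "delta_rot": [0, 0, 0], "grip": 0.085},
  ],
)

```text
t: 1.1
tool_pos: [0.5014, -0.1432, 0.3299]
tool_rot: [-3.074, -0.648, 0.0]
contact_force: [-0.2, -0.7, -0.2]
opening: 0.0852
grip_force: 0.0
```

```bash
python3 - <<'E'
from h import *
print(np.round(ctrl.camera_info("wrist")["T_tool_cam"],3))
im,d,P,ray,p=grab("wrist","w1.png");o=ctrl.get_obs();print(o["t"],o["tool_pos"],o["tool_rot"])
np.savez("w1.npz",im=im,P=P,ray=ray,p=p)
E
```

```text
[[ 0.001 -0.96  -0.28   0.072]
 [ 1.     0.001 -0.    -0.001]
 [ 0.    -0.28   0.96  -0.124]
 [ 0.     0.     0.     1.   ]]
1.15 [ 0.50445464 -0.13751106  0.33151443] [-3.06826707 -0.65859889 -0.00811798]
```

View pics/w1.png

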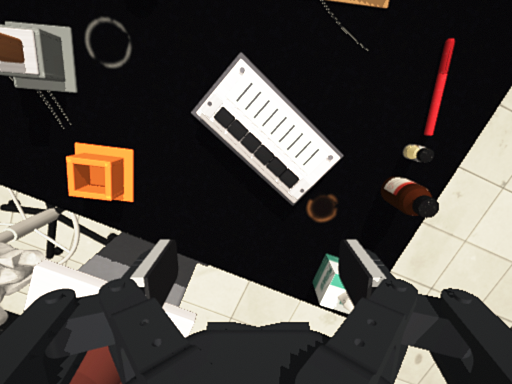

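Wrist view: frame at (265,130), black links running from (225,118) to (290,180), and the rest at the upper left (40,55). Now fitting from depth.

```bash
python3 - <<'E'
from h import *
a=np.load("w1.npz");im,P,ray,p=a["im"],a["P"],a["ray"],a["p"]
m=np.zeros((384,512),bool);m[45:215,180:350]=1
Z=P[...,2];g=cv2.cvtColor(im,cv2.COLOR_RGB2GRAY)
bed=m&(Z>.02)&(Z<.08)
def rc(Q,n):
    r=cv2.minAreaRect((Q[:,:2]*1000).astype(np.float32));print(n,len(Q),np.round(r[0],1),np.round(r[1],1),round(r[2],2))
rc(P[bed],"bed");rc(P[m&(Z>.004)&(Z<.08)],"base")
er=cv2.erode(bed.astype(np.uint8),np.ones((5,5)))>0
lk=er&(g<70)
lk=cv2.morphologyEx(lk.astype(np.uint8),2,np.ones((3,3)))>0
rc(P[lk],"links")
c=np.array([.541,-.1405]);th=np.deg2rad(71.3);ey=np.array([np.cos(th),np.sin(th)]);ex=np.array([ey[1],-ey[0]])
for n,k in(("links",lk),("bright",er&(g>150))):
    Q=P[k];y=(Q[:,:2]-c)@ey;x=(Q[:,:2]-c)@ex
    A=np.c_[np.ones(len(y)),x,y];s=np.linalg.lstsq(A,Q[:,2],rcond=None)[0];r=Q[:,2]-A@s
    print(n,np.round(s,4),r.std(),"xmean",x.mean(),"y range",np.percentile(y,[0.5,99.5]))
Q=P[er];y=(Q[:,:2]-c)@ey;x=(Q[:,:2]-c)@ex
for y0 in np.arange(-.1,.101,.02):
    s=(abs(y-y0)<.01)&(abs(x+.025)<.010);print(round(y0,3),s.sum(),np.round(np.median(Q[s,2]),4),end="; ")
# table check
print(np.nanmedian(Z[60:190,370:400]))
E
```

```text
bed 9256 [ 545.  -140.4] [204.2 100.2] 71.03
base 10674 [ 544.8 -141. ] [226.2 118.1] 71.01
links 1240 [ 522.3 -131.9] [151.5  19.8] 70.97
links [ 0.0511 -0.0057 -0.0326] 0.0010722344540498318 xmean -0.020190157199901346 y range [-0.07231203  0.0771491 ]
bright [ 0.04   -0.077  -0.0312] 0.0028075820676573353 xmean 0.010785553033213909 y range [-0.09454729  0.09792544]
-0.1 12 0.0496; -0.08 130 0.0493; -0.06 174 0.0527; -0.04 165 0.0523; -0.02 173 0.052; 0.0 177 0.0516; 0.02 166 0.0507; 0.04 152 0.0502; 0.06 145 0.0484; 0.08 197 0.0439; 0.1 78 0.0432; -0.00034973106298255563
```

Emit:
jog_arm(
  steps=[
    {"linear": [0.027, -0.036, 0], "delta_rot": [0, 0, 0], "grip": 0.085},
    {"linear": [0.027, -0.036, 0], "delta_rot": [0, 0, 0], "grip": 0.085},
    {"linear": [0.027, -0.036, 0], "delta_rot": [0, 0, 0], "grip": 0.085},
    {"linear": [0.014, -0.036, 0], "delta_rot": [0, 0, 0], "grip": 0.085},
    {"linear": [0.01, -0.036, 0], "delta_rot": [0, 0, 0], "grip": 0.085},
    {"linear": [0, -0.036, 0], "delta_rot": [0, 0, 0], "grip": 0.085},
    {"linear": [0, -0.036, 0], "delta_rot": [0, 0, 0], "grip": 0.085},
    {"linear": [0, -0.036, 0], "delta_rot": [0, 0, 5], "grip": 0.085},
    {"linear": [0, 0, 0], "delta_rot": [0, 0, 0], "grip": 0.085},
    {"linear": [0, 0, 0], "delta_rot": [0, 0, 0], "grip": 0.085},
  ],
)

```text
t: 2.15
tool_pos: [0.4803, 0.1609, 0.3296]
tool_rot: [3.098, 0.517, -0.001]
contact_force: [-0.9, -0.6, 0.2]
opening: 0.0848
grip_force: 0.0
```

```bash
python3 - <<'E'
from h import *
o=ctrl.get_obs();print(o["t"],o["tool_pos"],o["tool_rot"])
im,d,P,ray,p=grab("wrist","w2.png")
np.savez("w2.npz",im=im,P=P,ray=ray,p=p)
E
```

```text
2.15 [0.48034566 0.16094341 0.32956688] [ 3.09829501e+00  5.17220896e-01 -6.99414232e-04]
```

View pics/w2.png

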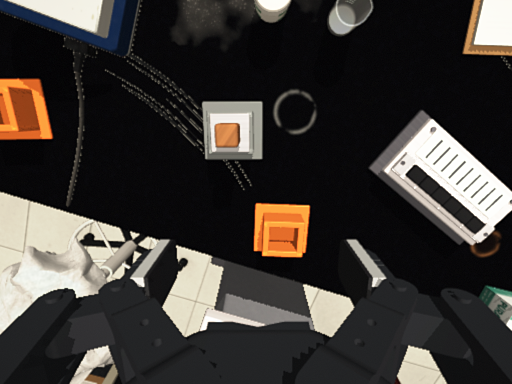

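```bash
python3 - <<'E'
from h import *
a=np.load("w2.npz");im,P,ray,p=a["im"],a["P"],a["ray"],a["p"]
Z=P[...,2];hsv=cv2.cvtColor(im,cv2.COLOR_RGB2HSV);g=hsv[...,2]
def rc(Q,n):
    r=cv2.minAreaRect((Q[:,:2]*1000).astype(np.float32));print(n,len(Q),np.round(r[0],1),np.round(r[1],1),round(r[2],2),"medz",np.median(Q[:,2]))
m=np.zeros((384,512),bool);m[90:175,190:275]=1
er=lambda k:cv2.morphologyEx(k.astype(np.uint8),2,np.ones((3,3)))>0
rc(P[er(m&(g>60)&(Z>.002)&(Z<.012))],"rest base");rc(P[er(m&(Z>.04)&(Z<.062))],"rim+flange");rc(P[er(m&(Z>.0505)&(Z<.07))],"flange")
rc(P[er(m&(Z>.085))],"grip")
m[:]=0;m[100:255,365:512]=1
rc(P[er(m&(Z>.02)&(Z<.08))],"bed");rc(P[er(m&(Z>.004)&(Z<.08))],"base")
o=ctrl.get_obs();R=Rn.from_rotvec(o["tool_rot"]).as_matrix();print(np.round(R,3),np.rad2deg(np.arctan2(R[1,0],R[0,0])))
E
```

```text
rest base 1320 [510.3 215.6] [87.5 92.8] 19.03 medz 0.005110358348729416
rim+flange 1381 [509.6 215.4] [61. 66.] 19.01 medz 0.052446802854957564
flange 873 [509.6 214.7] [53.4 55.6] 19.01 medz 0.05310963635074084
grip 570 [509.8 214.9] [28.9 30. ] 18.96 medz 0.1008565233941108
bed 8342 [ 545.4 -140. ] [205.5 100.3] 71.01 medz 0.038699908060957744
base 10019 [ 545.  -139.8] [225.  117.6] 70.91 medz 0.03763945868135066
[[ 0.946  0.323 -0.   ]
 [ 0.323 -0.946 -0.001]
 [-0.001  0.    -1.   ]] 18.868243286687626
```

Emit:
jog_arm(
  steps=[
    {"linear": [0.0223, -0.0206, 0.03], "delta_rot": [0, 0, 0], "grip": 0.085},
    {"linear": [0.0224, -0.0206, 0.03], "delta_rot": [0, 0, 0], "grip": 0.085},
    {"linear": [0, 0, 0.04], "delta_rot": [0, 0, 0], "grip": 0.085},
    {"linear": [0, 0, 0.04], "delta_rot": [0, 0, 0], "grip": 0.085},
    {"linear": [0, 0, 0.04], "delta_rot": [0, 0, 0], "grip": 0.085},
    {"linear": [0, 0, 0.04], "delta_rot": [0, 0, 0], "grip": 0.085},
    {"linear": [0, 0, 0.02], "delta_rot": [0, 0, 0], "grip": 0.085},
    {"linear": [0, 0, 0.014], "delta_rot": [0, 0, 0], "grip": 0.085},
    {"linear": [0, 0, 0], "delta_rot": [0, 0, 0], "grip": 0.085},
    {"linear": [0, 0, 0], "delta_rot": [0, 0, 0], "grip": 0.085},
  ],
)

```text
t: 3.2
tool_pos: [0.5108, 0.2137, 0.0769]
tool_rot: [-3.099, -0.512, -0.002]
contact_force: [-0.5, 0.0, -0.2]
opening: 0.0845
grip_force: 0.0
```

Emit:
jog_arm(
  steps=[
    {"linear": [0, 0, 0], "delta_rot": [0, 0, 0], "grip": 0.025},
    {"linear": [0, 0, 0], "delta_rot": [0, 0, 0], "grip": 0.025},
    {"linear": [0, 0, 0], "delta_rot": [0, 0, 0], "grip": 0.025},
    {"linear": [0, 0, 0], "delta_rot": [0, 0, 0], "grip": 0.025},
    {"linear": [0, 0, 0], "delta_rot": [0, 0, 0], "grip": 0.025},
    {"linear": [0, 0, 0], "delta_rot": [0, 0, 0], "grip": 0.025},
  ],
  newtons=60,
)

```text
t: 3.8
tool_pos: [0.5103, 0.214, 0.0768]
tool_rot: [3.099, 0.514, 0.002]
contact_force: [-0.7, -0.4, 4.8]
opening: 0.0296
grip_force: 60.4
```

Emit:
jog_arm(
  steps=[
    {"linear": [0, 0, 0], "delta_rot": [0, 0, 0], "grip": 0.025},
    {"linear": [0, 0, -0.01], "delta_rot": [0, 0, 0], "grip": 0.025},
    {"linear": [0, 0, -0.02], "delta_rot": [0, 0, 0], "grip": 0.025},
    {"linear": [0, 0, -0.03], "delta_rot": [0, 0, 0], "grip": 0.025},
    {"linear": [0, 0, -0.03], "delta_rot": [0, 0, 0], "grip": 0.025},
    {"linear": [0, 0, -0.03], "delta_rot": [0, 0, 0], "grip": 0.025},
    {"linear": [0, 0, 0], "delta_rot": [0, 0, 0], "grip": 0.025},
    {"linear": [0, 0, 0], "delta_rot": [0, 0, 0], "grip": 0.025},
  ],
  newtons=100,
)

```text
t: 4.6
tool_pos: [0.5091, 0.214, 0.1949]
tool_rot: [-3.099, -0.514, 0.002]
contact_force: [0.2, 0.4, -4.3]
opening: 0.0288
grip_force: 98.8
```

Emit:
jog_arm(
  steps=[
    {"linear": [0, 0, 0], "delta_rot": [0, 0, 6.3], "grip": 0.025},
    {"linear": [0, 0, 0], "delta_rot": [0, 0, 6.3], "grip": 0.025},
    {"linear": [0, 0, 0], "delta_rot": [0, 0, 6.3], "grip": 0.025},
    {"linear": [0, 0, 0], "delta_rot": [0, 0, 6.3], "grip": 0.025},
    {"linear": [0, 0, 0], "delta_rot": [0, 0, 6.3], "grip": 0.025},
    {"linear": [0, 0, 0], "delta_rot": [0, 0, 6.3], "grip": 0.025},
    {"linear": [0.03, 0.04, 0], "delta_rot": [0, 0, 0], "grip": 0.025},
    {"linear": [0.03, 0.04, 0], "delta_rot": [0, 0, 0], "grip": 0.025},
    {"linear": [0.03, 0.04, 0], "delta_rot": [0, 0, 0], "grip": 0.025},
  ],
)

```text
t: 5.5
tool_pos: [0.5541, 0.0701, 0.192]
tool_rot: [3.098, -0.516, -0.009]
contact_force: [-0.1, 0.2, -3.8]
opening: 0.029
grip_force: 99.7
```

Emit:
jog_arm(
  steps=[
    {"linear": [0.0324, 0.04, 0], "delta_rot": [0, 0, 0], "grip": 0.025},
    {"linear": [0, 0.04, 0], "delta_rot": [0, 0, 0], "grip": 0.025},
    {"linear": [0, 0.035, 0], "delta_rot": [0, 0, 0], "grip": 0.025},
    {"linear": [0, 0, 0], "delta_rot": [0, 0, 0], "grip": 0.025},
    {"linear": [0, 0, 0], "delta_rot": [0, 0, 0], "grip": 0.025},
    {"linear": [0, 0, 0], "delta_rot": [0, 0, 0], "grip": 0.025},
  ],
)

```text
t: 6.1
tool_pos: [0.5477, -0.0458, 0.1939]
tool_rot: [-3.098, 0.517, 0.005]
contact_force: [0.3, 0.3, -2.0]
opening: 0.0286
grip_force: 100.1
```

```bash
cat > s.py <<'E'
from h import *
C=np.array([.544,-.1404]);th=np.deg2rad(71);ey=np.array([np.cos(th),np.sin(th)]);ex=np.array([ey[1],-ey[0]])
def st():
    o=ctrl.get_obs();R=Rn.from_rotvec(o["tool_rot"]).as_matrix();d=o["tool_pos"][:2]-C
    print("t",round(o["t"],2),"frame xy mm",np.round([d@ex*1e3,d@ey*1e3],1),"z",np.round(o["tool_pos"][2]*1e3,2),"yaw",np.rad2deg(np.arctan2(R[1,0],R[0,0])).round(2),"tilt",np.rad2deg(R[:2,2]).round(2),"F",np.round(o["contact_force"],1),"M",np.round(o["wrist_torque"],2),o["opening"].round(4))
if __name__=="__main__": st();im=grab("wrist","w3.png")
E
python3 s.py
```

```text
Traceback (most recent call last):
  File "s.py", line 6, in <module>
    if __name__=="__main__": st();im=grab("wrist","w3.png")
                             ~~^^
  File "s.py", line 5, in st
    print("t",round(o["t"],2),"frame xy mm",np.round([d@ex*1e3,d@ey*1e3],1),"z",np.round(o["tool_pos"][2]*1e3,2),"yaw",np.rad2deg(np.arctan2(R[1,0],R[0,0])).round(2),"tilt",np.rad2deg(R[:2,2]).round(2),"F",np.round(o["contact_force"],1),"M",np.round(o["wrist_torque"],2),o["opening"].round(4))
                                                                                                                                                                                                                                                                               ^^^^^^^^^^^^^^^^^^
AttributeError: 'float' object has no attribute 'round'
```

```bash
sed -i 's/,o\["opening"\].round(4)//' s.py; python3 s.py
```

```text
t 6.1 frame xy mm [-27.3  90.7] z 193.89 yaw -18.94 tilt [-0.18  0.07] F [ 0.3  0.3 -2. ] M [ 0.04  0.04 -0.03]
```

View pics/w3.png

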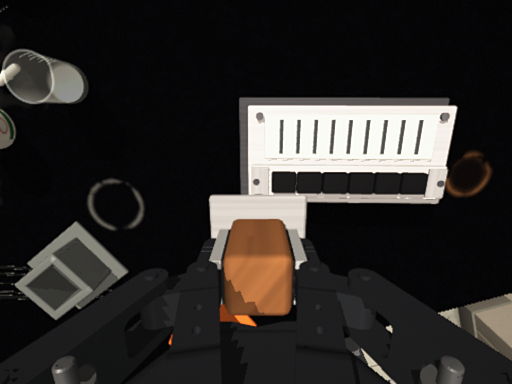

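The roller hangs straight in the fingers and is aligned with the frame; the links run from x=272 to 428 at row 183. I descend towards the +y end block.

Emit:
jog_arm(
  steps=[
    {"linear": [0.002, 0, 0.02], "delta_rot": [0, 0, 0], "grip": 0.025},
    {"linear": [0, 0, 0.02], "delta_rot": [0, 0, 0], "grip": 0.025},
    {"linear": [0, 0, 0.02], "delta_rot": [0, 0, 0], "grip": 0.025},
    {"linear": [0, 0, 0.012], "delta_rot": [0, 0, 0], "grip": 0.025},
    {"linear": [0, 0, 0], "delta_rot": [0, 0, 0], "grip": 0.025},
    {"linear": [0, 0, 0.0], "delta_rot": [0, 0, 0], "grip": 0.025},
    {"linear": [0, 0, 0.0], "delta_rot": [0, 0, 0], "grip": 0.025},
  ],
)

```text
t: 6.85
tool_pos: [0.5515, -0.0473, 0.1254]
tool_rot: [3.099, -0.517, 0.004]
contact_force: [-0.6, -1.2, -3.2]
opening: 0.029
grip_force: 100.3
```

Emit:
jog_arm(
  steps=[
    {"linear": [0, 0, 0.002], "delta_rot": [0, 0, 0], "grip": 0.025},
    {"linear": [0, 0, 0.002], "delta_rot": [0, 0, 0], "grip": 0.025},
    {"linear": [0, 0, 0], "delta_rot": [0, 0, 0], "grip": 0.025},
    {"linear": [0, 0, 0.0], "delta_rot": [0, 0, 0], "grip": 0.025},
  ],
)

```text
t: 7.25
tool_pos: [0.5504, -0.0473, 0.1199]
tool_rot: [-3.099, 0.518, 0.0]
contact_force: [-0.3, -0.2, -3.0]
opening: 0.0291
grip_force: 100.3
```

Emit:
jog_arm(
  steps=[
    {"linear": [0, 0, 0.001], "delta_rot": [0, 0, 0], "grip": 0.025},
    {"linear": [0, 0, 0.001], "delta_rot": [0, 0, 0], "grip": 0.025},
    {"linear": [0, 0, 0], "delta_rot": [0, 0, 0], "grip": 0.025},
    {"linear": [0, 0, 0.0], "delta_rot": [0, 0, 0], "grip": 0.025},
  ],
)

```text
t: 7.65
tool_pos: [0.5504, -0.0473, 0.1178]
tool_rot: [-3.099, 0.518, 0.0]
contact_force: [-0.1, -1.0, -3.9]
opening: 0.029
grip_force: 100.3
```

Emit:
jog_arm(
  steps=[
    {"linear": [0, 0, 0.001], "delta_rot": [0, 0, 0], "grip": 0.025},
    {"linear": [0, 0, 0.001], "delta_rot": [0, 0, 0], "grip": 0.025},
    {"linear": [0, 0, 0], "delta_rot": [0, 0, 0], "grip": 0.025},
    {"linear": [0, 0, 0.0], "delta_rot": [0, 0, 0], "grip": 0.025},
  ],
)

```text
t: 8.05
tool_pos: [0.5504, -0.0473, 0.1159]
tool_rot: [-3.099, 0.518, 0.0]
contact_force: [-0.8, 0.7, -4.2]
opening: 0.0291
grip_force: 100.3
```

Emit:
jog_arm(
  steps=[
    {"linear": [0, 0, 0.001], "delta_rot": [0, 0, 0], "grip": 0.025},
    {"linear": [0, 0, 0], "delta_rot": [0, 0, 0], "grip": 0.025},
    {"linear": [0, 0, 0.0], "delta_rot": [0, 0, 0], "grip": 0.025},
  ],
)

```text
t: 8.35
tool_pos: [0.5504, -0.0473, 0.1149]
tool_rot: [3.099, -0.518, -0.0]
contact_force: [-0.1, 0.4, -3.5]
opening: 0.0292
grip_force: 100.3
```

Emit:
jog_arm(
  steps=[
    {"linear": [0, 0, 0.001], "delta_rot": [0, 0, 0], "grip": 0.025},
    {"linear": [0, 0, 0], "delta_rot": [0, 0, 0], "grip": 0.025},
    {"linear": [0, 0, 0.0], "delta_rot": [0, 0, 0], "grip": 0.025},
  ],
)

```text
t: 8.65
tool_pos: [0.5504, -0.0473, 0.1139]
tool_rot: [-3.099, 0.518, 0.0]
contact_force: [-0.1, 0.2, -3.7]
opening: 0.0288
grip_force: 100.3
```

Emit:
jog_arm(
  steps=[
    {"linear": [0, 0, 0.0005], "delta_rot": [0, 0, 0], "grip": 0.025},
    {"linear": [0, 0, 0.0005], "delta_rot": [0, 0, 0], "grip": 0.025},
    {"linear": [0, 0, 0.0], "delta_rot": [0, 0, 0], "grip": 0.025},
  ],
)

```text
t: 8.95
tool_pos: [0.5507, -0.0473, 0.1134]
tool_rot: [-3.098, 0.518, -0.001]
contact_force: [-0.6, 0.3, -0.5]
opening: 0.0289
grip_force: 100.4
```

Emit:
jog_arm(
  steps=[
    {"linear": [0, 0, 0.0005], "delta_rot": [0, 0, 0], "grip": 0.025},
    {"linear": [0, 0, 0.0005], "delta_rot": [0, 0, 0], "grip": 0.025},
    {"linear": [0, 0, 0.0], "delta_rot": [0, 0, 0], "grip": 0.025},
  ],
)

```text
t: 9.25
tool_pos: [0.5509, -0.0472, 0.1129]
tool_rot: [-3.098, 0.518, -0.002]
contact_force: [-1.7, 2.1, 3.5]
opening: 0.0291
grip_force: 100.9
```

Emit:
jog_arm(
  steps=[
    {"linear": [0, 0, 0.0007], "delta_rot": [0, 0, 0], "grip": 0.025},
    {"linear": [0, 0, 0.0007], "delta_rot": [0, 0, 0], "grip": 0.025},
    {"linear": [0, 0, 0.0], "delta_rot": [0, 0, 0], "grip": 0.025},
    {"linear": [0, 0, 0.0], "delta_rot": [0, 0, 0], "grip": 0.025},
  ],
)

```text
t: 9.65
tool_pos: [0.5512, -0.0472, 0.1123]
tool_rot: [-3.098, 0.518, -0.002]
contact_force: [-3.2, 2.9, 8.1]
opening: 0.029
grip_force: 101.6
```

Emit:
jog_arm(
  steps=[
    {"linear": [0, 0.003, -0.0001], "delta_rot": [0, 0, 0], "grip": 0.025},
    {"linear": [0, 0.003, -0.0001], "delta_rot": [0, 0, 0], "grip": 0.025},
    {"linear": [0, 0.003, -0.0001], "delta_rot": [0, 0, 0], "grip": 0.025},
    {"linear": [0, 0.003, -0.0001], "delta_rot": [0, 0, 0], "grip": 0.025},
    {"linear": [0, 0, 0], "delta_rot": [0, 0, 0], "grip": 0.025},
  ],
)

```text
t: 10.15
tool_pos: [0.5473, -0.0586, 0.1128]
tool_rot: [-3.098, 0.518, -0.002]
contact_force: [-2.8, 2.8, 9.3]
opening: 0.0288
grip_force: 101.9
```

```bash
python3 -c "
from s import *
st()"
```

```text
t 10.15 frame xy mm [-23.5  78.4] z 112.8 yaw -18.98 tilt [0.09 0.02] F [-2.8  2.8  9.3] M [ 0.47  0.69 -0.02]
```

Emit:
jog_arm(
  steps=[
    {"linear": [0, 0.002, 0.0001], "delta_rot": [0, 0, 0], "grip": 0.025},
    {"linear": [0, 0.002, 0.0001], "delta_rot": [0, 0, 0], "grip": 0.025},
    {"linear": [0, 0.002, 0], "delta_rot": [0, 0, 0], "grip": 0.025},
    {"linear": [0, 0.002, 0], "delta_rot": [0, 0, 0], "grip": 0.025},
    {"linear": [0, 0.002, 0], "delta_rot": [0, 0, 0], "grip": 0.025},
  ],
)

```text
t: 10.65
tool_pos: [0.5443, -0.0681, 0.1132]
tool_rot: [-3.098, 0.518, -0.003]
contact_force: [-4.5, 3.0, 11.3]
opening: 0.0292
grip_force: 102.1
```

Emit:
jog_arm(
  steps=[
    {"linear": [0, 0.002, -0.0001], "delta_rot": [0, 0, 0], "grip": 0.025},
    {"linear": [0, 0.002, -0.0001], "delta_rot": [0, 0, 0], "grip": 0.025},
    {"linear": [0, 0.002, 0], "delta_rot": [0, 0, 0], "grip": 0.025},
    {"linear": [0, 0.002, -0.0001], "delta_rot": [0, 0, 0], "grip": 0.025},
    {"linear": [0, 0.002, 0], "delta_rot": [0, 0, 0], "grip": 0.025},
  ],
)

```text
t: 11.15
tool_pos: [0.5419, -0.0751, 0.114]
tool_rot: [-3.092, 0.518, -0.005]
contact_force: [-2.6, 10.1, 13.0]
opening: 0.0288
grip_force: 102.2
```

```bash
python3 -c "
from s import *
st()"
```

```text
t 11.15 frame xy mm [-23.3  61.1] z 113.96 yaw -19.01 tilt [0.24 0.36] F [-2.6 10.1 13. ] M [ 2.21  0.44 -0.04]
```

Emit:
jog_arm(
  steps=[
    {"linear": [0, 0.001, -0.0002], "delta_rot": [0, 0, 0], "grip": 0.025},
    {"linear": [0, 0.001, 0], "delta_rot": [0, 0, 0], "grip": 0.025},
    {"linear": [0, 0.001, 0], "delta_rot": [0, 0, 0], "grip": 0.025},
    {"linear": [0, 0.001, 0], "delta_rot": [0, 0, 0], "grip": 0.025},
  ],
)

```text
t: 11.55
tool_pos: [0.5401, -0.0806, 0.114]
tool_rot: [-3.097, 0.517, -0.004]
contact_force: [-3.5, 4.1, 12.9]
opening: 0.0287
grip_force: 102.3
```

Emit:
jog_arm(
  steps=[
    {"linear": [0, 0.001, -0.0002], "delta_rot": [0, 0, 0], "grip": 0.025},
    {"linear": [0, 0.001, 0], "delta_rot": [0, 0, 0], "grip": 0.025},
    {"linear": [0, 0.001, 0], "delta_rot": [0, 0, 0], "grip": 0.025},
    {"linear": [0, 0.001, 0], "delta_rot": [0, 0, 0], "grip": 0.025},
  ],
)

```text
t: 11.95
tool_pos: [0.5387, -0.0852, 0.1142]
tool_rot: [-3.098, 0.518, -0.004]
contact_force: [-3.9, 3.4, 12.1]
opening: 0.0288
grip_force: 102.3
```

```bash
python3 -c "
from s import *
st()"
```

```text
t 11.95 frame xy mm [-23.   50.5] z 114.18 yaw -18.97 tilt [ 0.14 -0.  ] F [-3.9  3.4 12.1] M [0.62 0.93 0.03]
```

Emit:
jog_arm(
  steps=[
    {"linear": [0, 0.0015, 0], "delta_rot": [0, 0, 0], "grip": 0.025},
    {"linear": [0, 0.0015, -0.0001], "delta_rot": [0, 0, 0], "grip": 0.025},
    {"linear": [0, 0.0015, 0], "delta_rot": [0, 0, 0], "grip": 0.025},
    {"linear": [0, 0.0015, -0.0001], "delta_rot": [0, 0, 0], "grip": 0.025},
    {"linear": [0, 0.0015, 0], "delta_rot": [0, 0, 0], "grip": 0.025},
    {"linear": [0, 0.0015, -0.0001], "delta_rot": [0, 0, 0], "grip": 0.025},
  ],
)

```text
t: 12.55
tool_pos: [0.5357, -0.0938, 0.1147]
tool_rot: [-3.098, 0.518, -0.004]
contact_force: [-3.9, 2.7, 13.3]
opening: 0.0288
grip_force: 102.4
```

Emit:
jog_arm(
  steps=[
    {"linear": [0, 0.001, 0], "delta_rot": [0, 0, 0], "grip": 0.025},
    {"linear": [0, 0.001, -0.0001], "delta_rot": [0, 0, 0], "grip": 0.025},
    {"linear": [0, 0.001, 0], "delta_rot": [0, 0, 0], "grip": 0.025},
    {"linear": [0, 0.001, -0.0001], "delta_rot": [0, 0, 0], "grip": 0.025},
    {"linear": [0, 0.001, 0], "delta_rot": [0, 0, 0], "grip": 0.025},
    {"linear": [0, 0.001, -0.0001], "delta_rot": [0, 0, 0], "grip": 0.025},
  ],
)

```text
t: 13.15
tool_pos: [0.5344, -0.0975, 0.1151]
tool_rot: [-3.093, 0.518, -0.005]
contact_force: [-2.0, 10.9, 13.6]
opening: 0.0291
grip_force: 102.3
```

Emit:
jog_arm(
  steps=[
    {"linear": [0, 0.001, 0], "delta_rot": [0, 0, 0], "grip": 0.025},
    {"linear": [0, 0.001, -0.0001], "delta_rot": [0, 0, 0], "grip": 0.025},
    {"linear": [0, 0.001, 0], "delta_rot": [0, 0, 0], "grip": 0.025},
    {"linear": [0, 0.001, -0.0001], "delta_rot": [0, 0, 0], "grip": 0.025},
    {"linear": [0, 0.001, 0], "delta_rot": [0, 0, 0], "grip": 0.025},
    {"linear": [0, 0.001, -0.0001], "delta_rot": [0, 0, 0], "grip": 0.025},
  ],
)

```text
t: 13.75
tool_pos: [0.5323, -0.1041, 0.1153]
tool_rot: [-3.096, 0.517, -0.005]
contact_force: [-3.0, 5.5, 13.3]
opening: 0.029
grip_force: 102.3
```

```bash
python3 -c "
from s import *
st()"
```

```text
t 13.75 frame xy mm [-22.9  30.5] z 115.28 yaw -18.97 tilt [0.21 0.12] F [-3.   5.5 13.3] M [1.25 0.69 0.03]
```

Emit:
jog_arm(
  steps=[
    {"linear": [0, 0.0015, 0], "delta_rot": [0, 0, 0], "grip": 0.025},
    {"linear": [0, 0.0015, -0.0001], "delta_rot": [0, 0, 0], "grip": 0.025},
    {"linear": [0, 0.0015, -0.0001], "delta_rot": [0, 0, 0], "grip": 0.025},
    {"linear": [0, 0.0015, -0.0001], "delta_rot": [0, 0, 0], "grip": 0.025},
    {"linear": [0, 0.0015, -0.0001], "delta_rot": [0, 0, 0], "grip": 0.025},
    {"linear": [0, 0.0015, -0.0001], "delta_rot": [0, 0, 0], "grip": 0.025},
  ],
)

```text
t: 14.35
tool_pos: [0.529, -0.1138, 0.1157]
tool_rot: [3.098, -0.518, 0.005]
contact_force: [-3.1, 2.5, 11.3]
opening: 0.0287
grip_force: 102.2
```

Emit:
jog_arm(
  steps=[
    {"linear": [0, 0.001, 0], "delta_rot": [0, 0, 0], "grip": 0.025},
    {"linear": [0, 0.001, -0.0001], "delta_rot": [0, 0, 0], "grip": 0.025},
    {"linear": [0, 0.001, 0], "delta_rot": [0, 0, 0], "grip": 0.025},
    {"linear": [0, 0.001, -0.0001], "delta_rot": [0, 0, 0], "grip": 0.025},
    {"linear": [0, 0.001, 0], "delta_rot": [0, 0, 0], "grip": 0.025},
    {"linear": [0, 0.001, -0.0001], "delta_rot": [0, 0, 0], "grip": 0.025},
  ],
)

```text
t: 14.95
tool_pos: [0.5271, -0.1196, 0.1159]
tool_rot: [3.098, -0.517, 0.005]
contact_force: [-3.8, 2.7, 12.5]
opening: 0.0285
grip_force: 102.2
```

Emit:
jog_arm(
  steps=[
    {"linear": [0, 0.001, 0], "delta_rot": [0, 0, 0], "grip": 0.025},
    {"linear": [0, 0.001, -0.0001], "delta_rot": [0, 0, 0], "grip": 0.025},
    {"linear": [0, 0.001, 0], "delta_rot": [0, 0, 0], "grip": 0.025},
    {"linear": [0, 0.001, -0.0001], "delta_rot": [0, 0, 0], "grip": 0.025},
    {"linear": [0, 0.001, 0], "delta_rot": [0, 0, 0], "grip": 0.025},
    {"linear": [0, 0.001, -0.0001], "delta_rot": [0, 0, 0], "grip": 0.025},
  ],
)

```text
t: 15.55
tool_pos: [0.5259, -0.1229, 0.1161]
tool_rot: [-3.093, 0.518, -0.007]
contact_force: [0.1, 10.0, 11.4]
opening: 0.0292
grip_force: 102.0
```

Emit:
jog_arm(
  steps=[
    {"linear": [0, 0.001, 0], "delta_rot": [0, 0, 0], "grip": 0.025},
    {"linear": [0, 0.001, -0.0001], "delta_rot": [0, 0, 0], "grip": 0.025},
    {"linear": [0, 0.001, 0], "delta_rot": [0, 0, 0], "grip": 0.025},
    {"linear": [0, 0.001, -0.0001], "delta_rot": [0, 0, 0], "grip": 0.025},
    {"linear": [0, 0.001, 0], "delta_rot": [0, 0, 0], "grip": 0.025},
    {"linear": [0, 0.001, -0.0001], "delta_rot": [0, 0, 0], "grip": 0.025},
  ],
)

```text
t: 16.15
tool_pos: [0.5235, -0.1302, 0.1164]
tool_rot: [-3.097, 0.517, -0.006]
contact_force: [-2.7, 3.2, 11.1]
opening: 0.0289
grip_force: 102.1
```

```bash
python3 -c "
from s import *
st()"
```

```text
t 16.15 frame xy mm [-22.7   3. ] z 116.38 yaw -18.97 tilt [0.22 0.03] F [-2.7  3.2 11.1] M [ 0.88  0.41 -0.03]
```

Emit:
jog_arm(
  steps=[
    {"linear": [0, 0.0015, 0], "delta_rot": [0, 0, 0], "grip": 0.025},
    {"linear": [0, 0.0015, 0], "delta_rot": [0, 0, 0], "grip": 0.025},
    {"linear": [0, 0.0015, -0.0001], "delta_rot": [0, 0, 0], "grip": 0.025},
    {"linear": [0, 0.0015, 0], "delta_rot": [0, 0, 0], "grip": 0.025},
    {"linear": [0, 0.0015, -0.0001], "delta_rot": [0, 0, 0], "grip": 0.025},
    {"linear": [0, 0.0015, 0], "delta_rot": [0, 0, 0], "grip": 0.025},
  ],
)

```text
t: 16.75
tool_pos: [0.5203, -0.1396, 0.1166]
tool_rot: [3.098, -0.518, 0.005]
contact_force: [-2.8, 2.8, 11.0]
opening: 0.0293
grip_force: 102.1
```

Emit:
jog_arm(
  steps=[
    {"linear": [0, 0.001, 0], "delta_rot": [0, 0, 0], "grip": 0.025},
    {"linear": [0, 0.001, -0.0001], "delta_rot": [0, 0, 0], "grip": 0.025},
    {"linear": [0, 0.001, 0], "delta_rot": [0, 0, 0], "grip": 0.025},
    {"linear": [0, 0.001, 0], "delta_rot": [0, 0, 0], "grip": 0.025},
    {"linear": [0, 0.001, -0.0001], "delta_rot": [0, 0, 0], "grip": 0.025},
    {"linear": [0, 0.001, 0], "delta_rot": [0, 0, 0], "grip": 0.025},
  ],
)

```text
t: 17.35
tool_pos: [0.5184, -0.1453, 0.1168]
tool_rot: [3.098, -0.517, 0.005]
contact_force: [-2.7, 2.3, 10.6]
opening: 0.0291
grip_force: 102.1
```

Emit:
jog_arm(
  steps=[
    {"linear": [0, 0.001, 0], "delta_rot": [0, 0, 0], "grip": 0.025},
    {"linear": [0, 0.001, -0.0001], "delta_rot": [0, 0, 0], "grip": 0.025},
    {"linear": [0, 0.001, 0], "delta_rot": [0, 0, 0], "grip": 0.025},
    {"linear": [0, 0.001, -0.0001], "delta_rot": [0, 0, 0], "grip": 0.025},
    {"linear": [0, 0.001, 0], "delta_rot": [0, 0, 0], "grip": 0.025},
    {"linear": [0, 0.001, 0], "delta_rot": [0, 0, 0], "grip": 0.025},
  ],
)

```text
t: 17.95
tool_pos: [0.5172, -0.1489, 0.1169]
tool_rot: [-3.094, 0.518, -0.008]
contact_force: [1.2, 9.4, 9.9]
opening: 0.029
grip_force: 101.9
```

Emit:
jog_arm(
  steps=[
    {"linear": [0, 0.001, 0], "delta_rot": [0, 0, 0], "grip": 0.025},
    {"linear": [0, 0.001, -0.0001], "delta_rot": [0, 0, 0], "grip": 0.025},
    {"linear": [0, 0.001, 0], "delta_rot": [0, 0, 0], "grip": 0.025},
    {"linear": [0, 0.001, -0.0001], "delta_rot": [0, 0, 0], "grip": 0.025},
    {"linear": [0, 0.001, 0], "delta_rot": [0, 0, 0], "grip": 0.025},
    {"linear": [0, 0.001, 0], "delta_rot": [0, 0, 0], "grip": 0.025},
  ],
)

```text
t: 18.55
tool_pos: [0.5148, -0.1562, 0.1172]
tool_rot: [-3.098, 0.518, -0.006]
contact_force: [-1.4, 2.7, 10.6]
opening: 0.0294
grip_force: 102.0
```

```bash
python3 -c "
from s import *
st()"
```

```text
t 18.55 frame xy mm [-22.5 -24.4] z 117.16 yaw -18.96 tilt [ 0.23 -0.03] F [-1.4  2.7 10.6] M [0.69 0.37 0.04]
```

Emit:
jog_arm(
  steps=[
    {"linear": [0, 0.0015, 0], "delta_rot": [0, 0, 0], "grip": 0.025},
    {"linear": [0, 0.0015, 0], "delta_rot": [0, 0, 0], "grip": 0.025},
    {"linear": [0, 0.0015, 0], "delta_rot": [0, 0, 0], "grip": 0.025},
    {"linear": [0, 0.0015, 0], "delta_rot": [0, 0, 0], "grip": 0.025},
    {"linear": [0, 0.0015, -0.0001], "delta_rot": [0, 0, 0], "grip": 0.025},
    {"linear": [0, 0.0015, 0], "delta_rot": [0, 0, 0], "grip": 0.025},
  ],
)

```text
t: 19.15
tool_pos: [0.5116, -0.1654, 0.1173]
tool_rot: [3.097, -0.517, 0.006]
contact_force: [-3.3, 1.5, 11.1]
opening: 0.0289
grip_force: 102.0
```

Emit:
jog_arm(
  steps=[
    {"linear": [0, 0.001, 0], "delta_rot": [0, 0, 0], "grip": 0.025},
    {"linear": [0, 0.001, -0.0001], "delta_rot": [0, 0, 0], "grip": 0.025},
    {"linear": [0, 0.001, 0], "delta_rot": [0, 0, 0], "grip": 0.025},
    {"linear": [0, 0.001, 0], "delta_rot": [0, 0, 0], "grip": 0.025},
    {"linear": [0, 0.001, -0.0001], "delta_rot": [0, 0, 0], "grip": 0.025},
    {"linear": [0, 0.001, 0], "delta_rot": [0, 0, 0], "grip": 0.025},
  ],
)

```text
t: 19.75
tool_pos: [0.5096, -0.1711, 0.1174]
tool_rot: [3.097, -0.517, 0.006]
contact_force: [-2.0, 1.4, 9.9]
opening: 0.029
grip_force: 102.0
```

Emit:
jog_arm(
  steps=[
    {"linear": [0, 0.001, 0], "delta_rot": [0, 0, 0], "grip": 0.025},
    {"linear": [0, 0.001, -0.0001], "delta_rot": [0, 0, 0], "grip": 0.025},
    {"linear": [0, 0.001, 0], "delta_rot": [0, 0, 0], "grip": 0.025},
    {"linear": [0, 0.001, -0.0001], "delta_rot": [0, 0, 0], "grip": 0.025},
    {"linear": [0, 0.001, 0], "delta_rot": [0, 0, 0], "grip": 0.025},
    {"linear": [0, 0.001, 0], "delta_rot": [0, 0, 0], "grip": 0.025},
  ],
)

```text
t: 20.35
tool_pos: [0.5085, -0.1747, 0.1174]
tool_rot: [-3.095, 0.518, -0.008]
contact_force: [2.5, 8.1, 9.0]
opening: 0.0291
grip_force: 101.8
```

Emit:
jog_arm(
  steps=[
    {"linear": [0, 0.001, 0], "delta_rot": [0, 0, 0], "grip": 0.025},
    {"linear": [0, 0.001, -0.0001], "delta_rot": [0, 0, 0], "grip": 0.025},
    {"linear": [0, 0.001, 0], "delta_rot": [0, 0, 0], "grip": 0.025},
    {"linear": [0, 0.001, -0.0001], "delta_rot": [0, 0, 0], "grip": 0.025},
    {"linear": [0, 0.001, 0], "delta_rot": [0, 0, 0], "grip": 0.025},
    {"linear": [0, 0.001, 0], "delta_rot": [0, 0, 0], "grip": 0.025},
  ],
)

```text
t: 20.95
tool_pos: [0.5059, -0.1822, 0.1177]
tool_rot: [3.098, -0.518, 0.007]
contact_force: [-1.1, 2.2, 8.7]
opening: 0.0289
grip_force: 101.9
```

```bash
python3 -c "
from s import *
st()"
```

```text
t 20.95 frame xy mm [-22.4 -51.9] z 117.71 yaw -18.97 tilt [ 0.23 -0.08] F [-1.1  2.2  8.7] M [0.46 0.28 0.02]
```

Emit:
jog_arm(
  steps=[
    {"linear": [0, 0.0015, 0.0003], "delta_rot": [0, 0, 0], "grip": 0.025},
    {"linear": [0, 0.0015, 0.0003], "delta_rot": [0, 0, 0], "grip": 0.025},
    {"linear": [0, 0.0015, 0], "delta_rot": [0, 0, 0], "grip": 0.025},
    {"linear": [0, 0.0015, 0], "delta_rot": [0, 0, 0], "grip": 0.025},
    {"linear": [0, 0.0015, 0], "delta_rot": [0, 0, 0], "grip": 0.025},
    {"linear": [0, 0.0015, 0], "delta_rot": [0, 0, 0], "grip": 0.025},
    {"linear": [0, 0.0015, 0], "delta_rot": [0, 0, 0], "grip": 0.025},
  ],
)

```text
t: 21.65
tool_pos: [0.5025, -0.1926, 0.1177]
tool_rot: [3.097, -0.517, 0.007]
contact_force: [-1.6, 2.0, 11.1]
opening: 0.029
grip_force: 102.2
```

Emit:
jog_arm(
  steps=[
    {"linear": [0, 0.0015, 0], "delta_rot": [0, 0, 0], "grip": 0.025},
    {"linear": [0, 0.0015, 0], "delta_rot": [0, 0, 0], "grip": 0.025},
    {"linear": [0, 0.0015, 0], "delta_rot": [0, 0, 0], "grip": 0.025},
    {"linear": [0, 0.0015, 0], "delta_rot": [0, 0, 0], "grip": 0.025},
    {"linear": [0, 0.0015, 0], "delta_rot": [0, 0, 0], "grip": 0.025},
    {"linear": [0, 0.0015, -0.0001], "delta_rot": [0, 0, 0], "grip": 0.025},
    {"linear": [0, 0.0015, -0.0001], "delta_rot": [0, 0, 0], "grip": 0.025},
  ],
)

```text
t: 22.35
tool_pos: [0.4991, -0.2026, 0.1178]
tool_rot: [3.097, -0.517, 0.007]
contact_force: [-1.3, 1.8, 11.3]
opening: 0.0292
grip_force: 102.1
```

Emit:
jog_arm(
  steps=[
    {"linear": [0, 0.002, 0], "delta_rot": [0, 0, 0], "grip": 0.025},
    {"linear": [0, 0.002, -0.0001], "delta_rot": [0, 0, 0], "grip": 0.025},
    {"linear": [0, 0.002, 0], "delta_rot": [0, 0, 0], "grip": 0.025},
    {"linear": [0, 0.002, -0.0001], "delta_rot": [0, 0, 0], "grip": 0.025},
    {"linear": [0, 0.002, 0], "delta_rot": [0, 0, 0], "grip": 0.025},
    {"linear": [0, 0, 0], "delta_rot": [0, 0, 0], "grip": 0.025},
  ],
)

```text
t: 22.95
tool_pos: [0.4957, -0.2123, 0.118]
tool_rot: [3.096, -0.518, 0.007]
contact_force: [-2.1, 1.8, 10.7]
opening: 0.0289
grip_force: 102.1
```

```bash
python3 -c "
from s import *
st()"
```

```text
t 22.95 frame xy mm [-22.2 -83.7] z 117.95 yaw -18.98 tilt [ 0.22 -0.18] F [-2.1  1.8 10.7] M [0.21 0.42 0.01]
```

Emit:
jog_arm(
  steps=[
    {"linear": [0, -0.002, 0.0003], "delta_rot": [0, 0, 0], "grip": 0.025},
    {"linear": [0, -0.002, 0.0003], "delta_rot": [0, 0, 0], "grip": 0.025},
    {"linear": [0, -0.002, 0.0002], "delta_rot": [0, 0, 0], "grip": 0.025},
    {"linear": [0, -0.002, 0.0001], "delta_rot": [0, 0, 0], "grip": 0.025},
    {"linear": [0, -0.002, 0], "delta_rot": [0, 0, 0], "grip": 0.025},
    {"linear": [0, -0.002, 0], "delta_rot": [0, 0, 0], "grip": 0.025},
    {"linear": [0, -0.002, 0.0001], "delta_rot": [0, 0, 0], "grip": 0.025},
    {"linear": [0, -0.002, 0], "delta_rot": [0, 0, 0], "grip": 0.025},
    {"linear": [0, -0.002, 0.0001], "delta_rot": [0, 0, 0], "grip": 0.025},
  ],
)

```text
t: 23.85
tool_pos: [0.5017, -0.1954, 0.1176]
tool_rot: [3.095, -0.517, 0.007]
contact_force: [-3.8, 0.9, 13.7]
opening: 0.0293
grip_force: 102.4
```

Emit:
jog_arm(
  steps=[
    {"linear": [0, -0.002, 0.0001], "delta_rot": [0, 0, 0], "grip": 0.025},
    {"linear": [0, -0.002, 0], "delta_rot": [0, 0, 0], "grip": 0.025},
    {"linear": [0, -0.002, 0.0001], "delta_rot": [0, 0, 0], "grip": 0.025},
    {"linear": [0, -0.002, 0.0001], "delta_rot": [0, 0, 0], "grip": 0.025},
    {"linear": [0, -0.002, 0], "delta_rot": [0, 0, 0], "grip": 0.025},
    {"linear": [0, -0.002, 0.0001], "delta_rot": [0, 0, 0], "grip": 0.025},
    {"linear": [0, -0.002, 0.0001], "delta_rot": [0, 0, 0], "grip": 0.025},
    {"linear": [0, -0.002, 0], "delta_rot": [0, 0, 0], "grip": 0.025},
    {"linear": [0, -0.002, 0.0001], "delta_rot": [0, 0, 0], "grip": 0.025},
  ],
)

```text
t: 24.75
tool_pos: [0.5077, -0.1784, 0.1173]
tool_rot: [3.096, -0.517, 0.007]
contact_force: [-5.5, 2.1, 15.7]
opening: 0.0292
grip_force: 102.5
```

Emit:
jog_arm(
  steps=[
    {"linear": [0, -0.002, 0.0001], "delta_rot": [0, 0, 0], "grip": 0.025},
    {"linear": [0, -0.002, 0], "delta_rot": [0, 0, 0], "grip": 0.025},
    {"linear": [0, -0.002, 0.0001], "delta_rot": [0, 0, 0], "grip": 0.025},
    {"linear": [0, -0.002, 0.0001], "delta_rot": [0, 0, 0], "grip": 0.025},
    {"linear": [0, -0.002, 0], "delta_rot": [0, 0, 0], "grip": 0.025},
    {"linear": [0, -0.002, 0.0001], "delta_rot": [0, 0, 0], "grip": 0.025},
    {"linear": [0, -0.002, 0.0001], "delta_rot": [0, 0, 0], "grip": 0.025},
    {"linear": [0, -0.002, 0], "delta_rot": [0, 0, 0], "grip": 0.025},
    {"linear": [0, -0.002, 0.0001], "delta_rot": [0, 0, 0], "grip": 0.025},
  ],
)

```text
t: 25.65
tool_pos: [0.5136, -0.1612, 0.117]
tool_rot: [3.096, -0.517, 0.007]
contact_force: [-5.3, 1.9, 17.2]
opening: 0.0292
grip_force: 102.6
```

```bash
python3 -c "
from s import *
st()"
```

```text
t 25.65 frame xy mm [-22.  -29.5] z 117.0 yaw -18.97 tilt [ 0.22 -0.19] F [-5.3  1.9 17.2] M [ 0.31  1.11 -0.06]
```

Emit:
jog_arm(
  steps=[
    {"linear": [0, -0.002, 0], "delta_rot": [0, 0, 0], "grip": 0.025},
    {"linear": [0, -0.002, 0], "delta_rot": [0, 0, 0], "grip": 0.025},
    {"linear": [0, -0.002, 0.0001], "delta_rot": [0, 0, 0], "grip": 0.025},
    {"linear": [0, -0.002, 0], "delta_rot": [0, 0, 0], "grip": 0.025},
    {"linear": [0, -0.002, 0], "delta_rot": [0, 0, 0], "grip": 0.025},
    {"linear": [0, -0.002, 0.0001], "delta_rot": [0, 0, 0], "grip": 0.025},
    {"linear": [0, -0.002, 0], "delta_rot": [0, 0, 0], "grip": 0.025},
    {"linear": [0, -0.002, 0], "delta_rot": [0, 0, 0], "grip": 0.025},
    {"linear": [0, -0.002, 0.0001], "delta_rot": [0, 0, 0], "grip": 0.025},
  ],
)

```text
t: 26.55
tool_pos: [0.5195, -0.1441, 0.1166]
tool_rot: [3.096, -0.517, 0.007]
contact_force: [-4.9, 1.9, 17.0]
opening: 0.0286
grip_force: 102.6
```

Emit:
jog_arm(
  steps=[
    {"linear": [0, -0.002, 0], "delta_rot": [0, 0, 0], "grip": 0.025},
    {"linear": [0, -0.002, 0], "delta_rot": [0, 0, 0], "grip": 0.025},
    {"linear": [0, -0.002, 0.0001], "delta_rot": [0, 0, 0], "grip": 0.025},
    {"linear": [0, -0.002, 0.0001], "delta_rot": [0, 0, 0], "grip": 0.025},
    {"linear": [0, -0.002, 0], "delta_rot": [0, 0, 0], "grip": 0.025},
    {"linear": [0, -0.002, 0.0001], "delta_rot": [0, 0, 0], "grip": 0.025},
    {"linear": [0, -0.002, 0], "delta_rot": [0, 0, 0], "grip": 0.025},
    {"linear": [0, -0.002, 0.0001], "delta_rot": [0, 0, 0], "grip": 0.025},
    {"linear": [0, -0.002, 0.0001], "delta_rot": [0, 0, 0], "grip": 0.025},
  ],
)

```text
t: 27.45
tool_pos: [0.5254, -0.1269, 0.116]
tool_rot: [3.097, -0.517, 0.007]
contact_force: [-5.0, 1.4, 17.3]
opening: 0.029
grip_force: 102.6
```

Emit:
jog_arm(
  steps=[
    {"linear": [0, -0.002, 0], "delta_rot": [0, 0, 0], "grip": 0.025},
    {"linear": [0, -0.002, 0.0001], "delta_rot": [0, 0, 0], "grip": 0.025},
    {"linear": [0, -0.002, 0.0001], "delta_rot": [0, 0, 0], "grip": 0.025},
    {"linear": [0, -0.002, 0.0001], "delta_rot": [0, 0, 0], "grip": 0.025},
    {"linear": [0, -0.002, 0], "delta_rot": [0, 0, 0], "grip": 0.025},
    {"linear": [0, -0.002, 0.0001], "delta_rot": [0, 0, 0], "grip": 0.025},
    {"linear": [0, -0.002, 0.0001], "delta_rot": [0, 0, 0], "grip": 0.025},
    {"linear": [0, -0.002, 0], "delta_rot": [0, 0, 0], "grip": 0.025},
    {"linear": [0, -0.002, 0.0001], "delta_rot": [0, 0, 0], "grip": 0.025},
  ],
)

```text
t: 28.35
tool_pos: [0.5313, -0.1097, 0.1153]
tool_rot: [3.097, -0.517, 0.007]
contact_force: [-4.5, 1.0, 15.8]
opening: 0.0291
grip_force: 102.6
```

```bash
python3 -c "
from s import *
st()"
```

```text
t 28.35 frame xy mm [-22.   24.9] z 115.25 yaw -18.97 tilt [ 0.25 -0.13] F [-4.5  1.  15.8] M [ 0.35  0.93 -0.05]
```

Emit:
jog_arm(
  steps=[
    {"linear": [0, -0.002, 0.0001], "delta_rot": [0, 0, 0], "grip": 0.025},
    {"linear": [0, -0.002, 0.0001], "delta_rot": [0, 0, 0], "grip": 0.025},
    {"linear": [0, -0.002, 0.0001], "delta_rot": [0, 0, 0], "grip": 0.025},
    {"linear": [0, -0.002, 0.0001], "delta_rot": [0, 0, 0], "grip": 0.025},
    {"linear": [0, -0.002, 0.0001], "delta_rot": [0, 0, 0], "grip": 0.025},
    {"linear": [0, -0.002, 0.0001], "delta_rot": [0, 0, 0], "grip": 0.025},
    {"linear": [0, -0.002, 0.0001], "delta_rot": [0, 0, 0], "grip": 0.025},
    {"linear": [0, -0.002, 0.0001], "delta_rot": [0, 0, 0], "grip": 0.025},
    {"linear": [0, -0.002, 0.0001], "delta_rot": [0, 0, 0], "grip": 0.025},
  ],
)

```text
t: 29.25
tool_pos: [0.5373, -0.0925, 0.1144]
tool_rot: [3.097, -0.517, 0.008]
contact_force: [-4.0, 1.6, 15.5]
opening: 0.029
grip_force: 102.6
```

Emit:
jog_arm(
  steps=[
    {"linear": [0, -0.002, 0.0001], "delta_rot": [0, 0, 0], "grip": 0.025},
    {"linear": [0, -0.002, 0.0001], "delta_rot": [0, 0, 0], "grip": 0.025},
    {"linear": [0, -0.002, 0.0001], "delta_rot": [0, 0, 0], "grip": 0.025},
    {"linear": [0, -0.002, 0.0001], "delta_rot": [0, 0, 0], "grip": 0.025},
    {"linear": [0, -0.002, 0.0001], "delta_rot": [0, 0, 0], "grip": 0.025},
    {"linear": [0, -0.002, 0.0001], "delta_rot": [0, 0, 0], "grip": 0.025},
    {"linear": [0, -0.002, 0.0001], "delta_rot": [0, 0, 0], "grip": 0.025},
    {"linear": [0, -0.002, 0.0001], "delta_rot": [0, 0, 0], "grip": 0.025},
    {"linear": [0, -0.002, 0.0001], "delta_rot": [0, 0, 0], "grip": 0.025},
  ],
)

```text
t: 30.15
tool_pos: [0.5432, -0.0754, 0.1134]
tool_rot: [3.098, -0.517, 0.008]
contact_force: [-3.2, 0.8, 14.3]
opening: 0.0292
grip_force: 102.7
```

Emit:
jog_arm(
  steps=[
    {"linear": [0, -0.002, 0.0001], "delta_rot": [0, 0, 0], "grip": 0.025},
    {"linear": [0, -0.002, 0.0001], "delta_rot": [0, 0, 0], "grip": 0.025},
    {"linear": [0, -0.002, 0.0001], "delta_rot": [0, 0, 0], "grip": 0.025},
    {"linear": [0, -0.002, 0.0001], "delta_rot": [0, 0, 0], "grip": 0.025},
    {"linear": [0, -0.002, 0.0001], "delta_rot": [0, 0, 0], "grip": 0.025},
    {"linear": [0, -0.002, 0.0001], "delta_rot": [0, 0, 0], "grip": 0.025},
    {"linear": [0, -0.002, 0.0001], "delta_rot": [0, 0, 0], "grip": 0.025},
    {"linear": [0, -0.002, 0.0001], "delta_rot": [0, 0, 0], "grip": 0.025},
  ],
)

```text
t: 30.95
tool_pos: [0.5485, -0.0602, 0.1124]
tool_rot: [3.098, -0.518, 0.008]
contact_force: [-3.9, 0.7, 13.0]
opening: 0.0288
grip_force: 102.7
```

```bash
python3 -c "
from s import *
st()"
```

```text
t 30.95 frame xy mm [-21.9  77.3] z 112.4 yaw -18.97 tilt [ 0.29 -0.09] F [-3.9  0.7 13. ] M [0.3  0.71 0.01]
```

Emit:
jog_arm(
  steps=[
    {"linear": [0, 0, -0.01], "delta_rot": [0, 0, 0], "grip": 0.025},
    {"linear": [0, 0, -0.02], "delta_rot": [0, 0, 0], "grip": 0.025},
    {"linear": [0, 0, -0.02], "delta_rot": [0, 0, 0], "grip": 0.025},
    {"linear": [0, 0, -0.02], "delta_rot": [0, 0, 0], "grip": 0.025},
    {"linear": [0, 0, -0.012], "delta_rot": [0, 0, 0], "grip": 0.025},
    {"linear": [0, 0, 0], "delta_rot": [0, 0, 0], "grip": 0.025},
    {"linear": [0, 0, 0], "delta_rot": [0, 0, 0], "grip": 0.025},
  ],
)

```text
t: 31.65
tool_pos: [0.5457, -0.0596, 0.1896]
tool_rot: [3.099, -0.518, -0.002]
contact_force: [0.1, 0.3, -3.8]
opening: 0.0293
grip_force: 100.5
```

```bash
python3 - <<'E'
from s import *
st()
im,d,P,ray,p=grab("wrist","w4.png")
X=(P[...,:2]-C)@ex*1e3;Y=(P[...,:2]-C)@ey*1e3;Z=P[...,2]*1e3
g=cv2.cvtColor(im,cv2.COLOR_RGB2GRAY)
print("dark centroid x,y", [np.round(np.percentile(v[(Z>30)&(Z<60)&(g<70)&(abs(Y)<90)&(X<10)],[2,50,98]),1) for v in (X,Y)])
ys=[-89,-65,-39,-13,13,39,65,89]
for yb in ys:
    s=(abs(Y-yb)<7)&(abs(X+23)<7)&(Z>20)
    print(yb,s.sum(),np.round([np.median(Z[s]),Z[s].mean()],2))
E
```

```text
t 31.65 frame xy mm [-24.7  77. ] z 189.58 yaw -18.98 tilt [-0.08  0.01] F [ 0.1  0.3 -3.8] M [0.01 0.02 0.03]
dark centroid x,y [array([-32.4, -22.5, -13.2]), array([-72.5,  -2.9,  74.6])]
-89 195 [49.16 49.21]
-65 195 [48.27 48.22]
-39 187 [47.41 47.45]
-13 191 [46.47 46.53]
13 195 [45.7  45.65]
39 2602 [240.66 224.64]
65 962 [212.94 179.73]
89 1109 [213.09 184.51]
```

Emit:
jog_arm(
  steps=[
    {"linear": [0, -0.02, -0.005], "delta_rot": [0, 0, 0], "grip": 0.025},
    {"linear": [0, -0.02, 0], "delta_rot": [0, 0, 0], "grip": 0.025},
    {"linear": [0, 0, 0], "delta_rot": [0, 0, 0], "grip": 0.025},
    {"linear": [0, 0, 0], "delta_rot": [0, 0, 0], "grip": 0.025},
    {"linear": [0, 0, 0], "delta_rot": [0, 0, 0], "grip": 0.025},
  ],
)

```text
t: 32.2
tool_pos: [0.5586, -0.0221, 0.1946]
tool_rot: [3.098, -0.518, -0.003]
contact_force: [0.2, -0.9, -3.2]
opening: 0.0293
grip_force: 100.5
```

```bash
python3 - <<'E'
from s import *
st()
im,d,P,ray,p=grab("wrist","w5.png")
X=(P[...,:2]-C)@ex*1e3;Y=(P[...,:2]-C)@ey*1e3;Z=P[...,2]*1e3
for yb in [-89,-65,-39,-13,13,39,65,89]:
    s=(abs(Y-yb)<7)&(abs(X+21)<6)&(Z>20)&(Z<80)
    print(yb,s.sum(),np.round([np.median(Z[s]),Z[s].mean()],2))
E
```

```text
t 32.2 frame xy mm [-24.7 116.6] z 194.61 yaw -18.99 tilt [-0.11 -0.  ] F [ 0.2 -0.9 -3.2] M [-0.02 -0.02  0.04]
-89 164 [49.23 49.18]
-65 153 [48.27 48.25]
-39 155 [47.31 47.32]
-13 164 [46.39 46.41]
13 162 [45.6  45.62]
39 156 [44.76 44.75]
65 151 [43.83 43.9 ]
89 151 [43.35 43.37]
```

All six links lie on the line between the end blocks. Now I return the roller.

Emit:
jog_arm(
  steps=[
    {"linear": [-0.02, -0.035, 0], "delta_rot": [0, 0, 0], "grip": 0.025},
    {"linear": [-0.02, -0.035, 0], "delta_rot": [0, 0, 0], "grip": 0.025},
    {"linear": [-0.02, -0.035, 0], "delta_rot": [0, 0, 0], "grip": 0.025},
    {"linear": [-0.02, -0.035, 0], "delta_rot": [0, 0, 0], "grip": 0.025},
    {"linear": [-0.02, -0.035, 0], "delta_rot": [0, 0, 0], "grip": 0.025},
    {"linear": [-0.0236, -0.0318, 0], "delta_rot": [0, 0, 0], "grip": 0.025},
    {"linear": [0, 0, 0], "delta_rot": [0, 0, 0], "grip": 0.025},
  ],
)

```text
t: 32.95
tool_pos: [0.5081, 0.2172, 0.1955]
tool_rot: [-3.098, 0.511, 0.002]
contact_force: [0.2, -0.5, -3.6]
opening: 0.0288
grip_force: 100.9
```

Emit:
jog_arm(
  steps=[
    {"linear": [0, 0, 0], "delta_rot": [0, 0, -6.3], "grip": 0.025},
    {"linear": [0, 0, 0], "delta_rot": [0, 0, -6.3], "grip": 0.025},
    {"linear": [0, 0, 0], "delta_rot": [0, 0, -6.3], "grip": 0.025},
    {"linear": [0, 0, 0], "delta_rot": [0, 0, -6.3], "grip": 0.025},
    {"linear": [0, 0, 0], "delta_rot": [0, 0, -6.3], "grip": 0.025},
    {"linear": [0, 0, 0], "delta_rot": [0, 0, -6.3], "grip": 0.025},
    {"linear": [0, 0, 0], "delta_rot": [0, 0, 0], "grip": 0.025},
    {"linear": [0, 0, 0], "delta_rot": [0, 0, 0], "grip": 0.025},
    {"linear": [0, 0, 0], "delta_rot": [0, 0, 0], "grip": 0.025},
  ],
)

```text
t: 33.85
tool_pos: [0.5097, 0.2135, 0.1956]
tool_rot: [3.1, 0.51, -0.0]
contact_force: [-0.8, -0.5, -3.9]
opening: 0.0287
grip_force: 101.0
```

```bash
python3 - <<'E'
from s import *
st();o=ctrl.get_obs();print(np.round(o["tool_pos"],4))
R=Rn.from_rotvec(o["tool_rot"]).as_matrix();print("tool-frame shift to (.5092,.2140):",np.round(R.T@(np.array([.5092,.2140,o["tool_pos"][2]])-o["tool_pos"]),4))
grab("wrist","w6.png")
E
```

```text
t 33.85 frame xy mm [-147.7  323.5] z 195.65 yaw 18.7 tilt [-0.   -0.01] F [-0.8 -0.5 -3.9] M [ 0.03  0.02 -0.05]
[0.5097 0.2135 0.1956]
tool-frame shift to (.5092,.2140): [-0.0003 -0.0006 -0.    ]
```

View pics/w6.png

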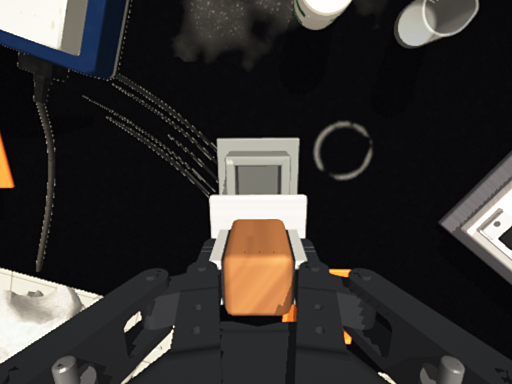

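The rest pocket (258,180) lines up straight behind the roller, so I lower it in.

Emit:
jog_arm(
  steps=[
    {"linear": [-0.0003, -0.0004, 0.02], "delta_rot": [0, 0, 0], "grip": 0.025},
    {"linear": [0, 0, 0.025], "delta_rot": [0, 0, 0], "grip": 0.025},
    {"linear": [0, 0, 0.02], "delta_rot": [0, 0, 0], "grip": 0.025},
    {"linear": [0, 0, 0.015], "delta_rot": [0, 0, 0], "grip": 0.025},
    {"linear": [0, 0, 0], "delta_rot": [0, 0, 0], "grip": 0.025},
    {"linear": [0, 0, 0], "delta_rot": [0, 0, 0], "grip": 0.025},
  ],
)

```text
t: 34.5
tool_pos: [0.5094, 0.2143, 0.1161]
tool_rot: [-3.099, -0.513, -0.0]
contact_force: [-0.0, 0.1, -3.1]
opening: 0.0285
grip_force: 101.1
```

Emit:
jog_arm(
  steps=[
    {"linear": [0, 0, 0.006], "delta_rot": [0, 0, 0], "grip": 0.025},
    {"linear": [0, 0, 0.008], "delta_rot": [0, 0, 0], "grip": 0.025},
    {"linear": [0, 0, 0.008], "delta_rot": [0, 0, 0], "grip": 0.025},
    {"linear": [0, 0, 0.008], "delta_rot": [0, 0, 0], "grip": 0.025},
    {"linear": [0, 0, 0.004], "delta_rot": [0, 0, 0], "grip": 0.025},
    {"linear": [0, 0, 0], "delta_rot": [0, 0, 0], "grip": 0.025},
    {"linear": [0, 0, 0], "delta_rot": [0, 0, 0], "grip": 0.025},
  ],
)

```text
t: 35.2
tool_pos: [0.5092, 0.2143, 0.0816]
tool_rot: [3.099, 0.514, -0.0]
contact_force: [0.2, -0.3, -3.4]
opening: 0.0291
grip_force: 101.1
```

Emit:
jog_arm(
  steps=[
    {"linear": [0, 0, 0.002], "delta_rot": [0, 0, 0], "grip": 0.025},
    {"linear": [0, 0, 0.002], "delta_rot": [0, 0, 0], "grip": 0.025},
    {"linear": [0, 0, 0.001], "delta_rot": [0, 0, 0], "grip": 0.025},
    {"linear": [0, 0, 0], "delta_rot": [0, 0, 0], "grip": 0.025},
    {"linear": [0, 0, 0], "delta_rot": [0, 0, 0], "grip": 0.025},
  ],
)

```text
t: 35.7
tool_pos: [0.5093, 0.2143, 0.077]
tool_rot: [-3.099, -0.514, -0.0]
contact_force: [-0.7, 0.1, -1.1]
opening: 0.0288
grip_force: 101.5
```

Emit:
jog_arm(
  steps=[
    {"linear": [0, 0, 0.0005], "delta_rot": [0, 0, 0], "grip": 0.025},
    {"linear": [0, 0, 0], "delta_rot": [0, 0, 0], "grip": 0.04},
    {"linear": [0, 0, 0], "delta_rot": [0, 0, 0], "grip": 0.06},
    {"linear": [0, 0, 0], "delta_rot": [0, 0, 0], "grip": 0.08},
    {"linear": [0, 0, 0], "delta_rot": [0, 0, 0], "grip": 0.08},
    {"linear": [0, 0, 0], "delta_rot": [0, 0, 0], "grip": 0.08},
    {"linear": [0, 0, 0], "delta_rot": [0, 0, 0], "grip": 0.08},
  ],
)

```text
t: 36.4
tool_pos: [0.5092, 0.2143, 0.0762]
tool_rot: [-3.099, -0.514, -0.0]
contact_force: [0.4, 0.2, 0.3]
opening: 0.0797
grip_force: 0.0
```

Emit:
jog_arm(
  steps=[
    {"linear": [0, 0, -0.01], "delta_rot": [0, 0, 0], "grip": 0.08},
    {"linear": [0, 0, -0.02], "delta_rot": [0, 0, 0], "grip": 0.08},
    {"linear": [0, 0, -0.03], "delta_rot": [0, 0, 0], "grip": 0.08},
    {"linear": [0, 0, -0.03], "delta_rot": [0, 0, 0], "grip": 0.08},
    {"linear": [0, 0, -0.03], "delta_rot": [0, 0, 0], "grip": 0.08},
    {"linear": [-0.03, 0.0, -0.03], "delta_rot": [0, 0, 0], "grip": 0.08},
    {"linear": [-0.03, 0, -0.03], "delta_rot": [0, 0, 0], "grip": 0.08},
    {"linear": [0, 0, 0], "delta_rot": [0, 0, 0], "grip": 0.08},
    {"linear": [0, 0, 0], "delta_rot": [0, 0, 0], "grip": 0.08},
  ],
)

```text
t: 37.3
tool_pos: [0.4526, 0.195, 0.2581]
tool_rot: [-3.099, -0.514, -0.006]
contact_force: [0.6, -0.0, 0.4]
opening: 0.08
grip_force: 0.0
```

```bash
python3 - <<'E'
from s import *
st()
im,d,P,ray,p=grab("wrist","w7.png");Z=P[...,2]
near=np.hypot(P[...,0]-.5095,P[...,1]-.2147)<.06
for a,b,n in((.04,.062,"rim+flange"),(.0505,.07,"flange"),(.085,.12,"grip")):
    k=cv2.morphologyEx((near&(Z>a)&(Z<b)).astype(np.uint8),2,np.ones((3,3)))>0;Q=P[k];r=cv2.minAreaRect((Q[:,:2]*1e3).astype(np.float32));print(n,np.round(r[0],1),np.round(r[1],1),round(r[2],1),np.median(Q[:,2]))
E
```

```text
t 37.3 frame xy mm [-195.6  287.4] z 258.1 yaw 18.83 tilt [0.21 0.06] F [ 0.6 -0.   0.4] M [ 0.01  0.   -0.01]
rim+flange [510.4 215.2] [61.1 65.9] 18.9 0.052428902051221665
flange [509.3 215.6] [53.4 55.7] 18.8 0.053013187436903
grip [509.2 215.5] [28.5 29.7] 18.9 0.1007731154758878
```

View pics/w7.png

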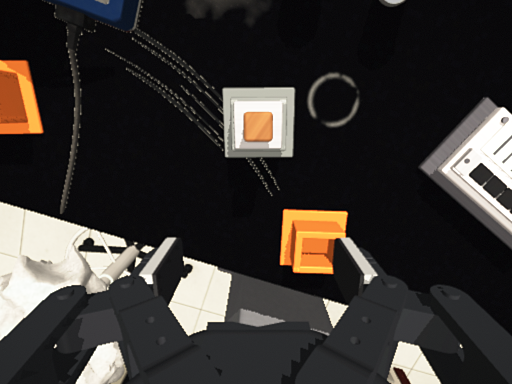

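The roller is seated upright at (258,125), with the flange level at its original height, and the robot is clear of everything.

```bash
python3 -c "
from station import ctrl
print(ctrl.finish_job())"
```

```text
the job is handed in; nothing more can be done
None
```

I've handed in the job: depth readings put all six links level with the end blocks, and the roller hangs upright in its rest. The hand-in call gave no verdict. Wrist-force readings implied up to about 21 N between roller and frame, and the bottle, vial and beaker were not touched.

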